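Set up a cabinet foot in the gluing jig and hold it

TASK

Set up the cabinet foot for gluing: lower the mounting plate over the jig's two locating pins until it lies flush on the bed, with its bare end in the fenced corner, and let go of it. Then stand the wooden foot upright on the bare end of the plate, long side along the long fence, and press it snugly into the corner so that it touches both fences at once. Finish while still holding it pressed there with the gripper; do not let go, and leave the other things on the table where they are.

Things in the scene. Friction and masses are not known exactly. Their poses are not given: they have to be found in the camera images.
- jig: gluing jig fixed to the table: plywood bed 194 x 148 x 15 mm, two aluminium fences on two edges meeting in a corner, two upright steel pins. Origin: centre of the bed's underside, z up; x along the long fence and y along the short one, both away from the corner. Pins at (61, -36) and (9, 24) mm, 10 mm diameter, 20 mm tall above the bed, the top 7 mm tapering to 4 mm
- jig_corner (a point): point on top of the bed where the inner faces of the two fences meet, at (-79, -56, 15) mm in the jig's frame; axes as the jig's. The bed is free from x = 0 to 174 and y = 0 to 130 mm from here
- jig_seat (a point): point on top of the bed, at (80, 50, 0) mm from jig_corner, above which the seated plate's origin lies; axes as the jig's, which the plate's axes then match. The seated plate clears each fence by 6 mm
- long_fence: aluminium bar 192 x 18 mm, 36 mm tall above the bed, along the jig's x; origin at the centre of its underside on the bed; its inner face (looking to the jig's +y) is 9 mm from the origin, at y = 0 of jig_corner
- short_fence: aluminium bar 18 x 130 mm, 36 mm tall above the bed, along the jig's y; origin at the centre of its underside on the bed; its inner face (looking to the jig's +x) is 9 mm from the origin, at x = 0 of jig_corner
- plate: aluminium mounting plate 148 (x) x 88 (y) x 8 mm, 0.25 kg, flat on the table. Origin: centre of its underside, z up. Upright grip tab 10 (x) x 50 (y) mm centred at (34, 0), from 8 to 48 mm above the underside. Two through holes, 12 mm diameter, at (60, -30) and (8, 30) mm; seated, the pins stand 12 mm above it. The bare end, towards -x, goes in the fenced corner
- foot: wooden cabinet foot, 0.12 kg, upright on the table: plinth 64 (x) x 50 (y) x 30 mm tall, on it a centred neck 40 (x) x 34 (y) mm from 30 to 70 mm above the underside. Origin: centre of the underside, z up. Home on the seated plate it is at (32, 25, 8) mm from jig_corner, its x along the jig's x (either way round); the fences then reach 28 mm above its underside
- white_jar: bystander: closed white jar with blue cap, 52 mm across, 85 mm tall; origin under its centre
- amber_jar: bystander: closed amber jar with black cap, 48 mm across, 70 mm tall; origin under its centre
- dish: bystander: small glass bowl, 90 mm across, 30 mm tall; origin under its centre
- spatula: bystander: spatula lying flat, 190 mm long; origin under its middle, x along it
- brush: bystander: paint brush lying flat, 180 mm long; origin under its middle, x along it
- offcut: bystander: plain wooden offcut 70 x 45 x 22 mm, no neck; origin under its centre
There are look-alikes about, which are no part of the job. Leave any turquoise look-alike of the jig alone.

How it is judged:
On the way:
1. the mounting plate lies flush on the bed over both pins, bare end in the corner, and is let go (horizontal distance between plate and jig_seat below 0.004 m and z of plate in the frame of jig_corner between -0.002 and 0.002 m and angle between plate's own z axis and vertical below 0.03 rad and angle between the x axis of plate and the x axis of jig, either way round below 0.05 rad and contact force between the fingers and plate below 0.1 N), for 0.2 s.
At the end, for the whole second after the job is handed in: Plate over both pins: within 4 mm of jig_seat, height within 2 mm, 0.05 rad. Foot upright on the plate within 0.05 rad, along the long fence within 0.05 rad, within 3 mm of home, still, pressing each fence with over 1 N, held by the fingers with over 1 N; fingers off the plate (all of step 1 and contact force between foot and long_fence above 1 N and contact force between foot and short_fence above 1 N and contact force between the fingers and foot above 1 N and x of foot in the frame of jig_corner between 0.029 and 0.035 m and y of foot in the frame of jig_corner between 0.022 and 0.028 m and z of foot in the frame of jig_corner between 0.006 and 0.01 m and angle between the x axis of foot and the x axis of jig, either way round below 0.05 rad and angle between foot's own z axis and vertical below 0.05 rad and linear speed of foot below 0.02 m/s); the arm keeps its last pose, push and grip.
It fails at once if a bystander is moved by more than 30 mm (distance of any of white_jar, amber_jar, dish, spatula, brush, offcut from where it was at the start of the episode above 0.03 m).
It also fails if it takes over 58 s, if anything falls off the work surface, if the arm or the gripper's body presses on something with over 40 N, if the wrist force passes 120 N, or if a joint passes its speed limit or range.

ROBOT

A 7-joint arm with a two-finger parallel gripper is mounted at the origin on the work surface. World frame = base frame: x ahead of the robot, y to its left, z up, the work surface at z = 0. Lengths are in m, angles in rad, forces in N, time in s.
With the tool pointing down it reaches from about 0.4 to 0.85 m from the base axis. Payload 6.9 kg.
Tool frame: the origin (TCP) lies midway between the tips of the shut fingers; the grasp point (between the pads) lies 19 mm behind it (env.grip_point_offset is the distance from the TCP to the grasp point, in m); z points along the fingers, y is the direction in which the jaws open and shut (so a half turn about z gives the same grasp; the last joint's range is limited). The gripper opens to 85 mm and grips with 20 to 120 N. Pads are 22 mm wide; open, the fingers measure 114 mm over their backs; the gripper's body (76 mm by 85 mm) begins 54 mm behind the grasp point. The pads swing forward as they close: fully open they stand 13 mm farther back than shut.
Start: joints at [1.415, 0.507, -0.238, 1.5, 0.126, 1.149, -0.155], TCP at [0.161, -0.604, 0.204] pointing down, gripper open.
Joint ranges: [-3.08, 3.08], [-0.24, 2.05], [-1.43, 1.35], [0, 2.5], [-1.52, 4.66], [0.17, 1.96], [-2.89, 2.89]. Speed limits (rad/s): [2.39, 2.39, 3.14, 3.14, 3.14, 3.14, 3.14].

INTERFACE

Orientations are given as a unit quaternion [x, y, z, w].
In Python, from workcell import env gives the robot as it stands.
- The arm moves only by the shell command python3 -m inch 'ROWS'. ROWS is JSON, a list of rows, each an object of numbers: "dx", "dy", "dz": the shift along the tool's x, y, z in mm; "yaw": the turn about the tool's z in degrees; "grip": the finger opening in mm, from 0 to 85.4. A call has 1 to 20 rows; each row shifts and turns the commanded pose from where the row before left it, along the tool's axes as they then stand; what a row does not reach is not made up. A row lasts 1/12 s, in which the tool goes at most 41.7 mm and 7.16 degrees, less where a joint would pass 70% of its speed; a pose out of reach is approached as far as the arm can. A call with a gripper value outside its range is refused whole. The fingers move at their own pace and stop on an object; the grip force is fixed at half the most. Time passes only in rows, so rows that do not move let the fingers close. It gives the time, the measured TCP pose, the force and the opening at its end, in the units of the state.
- env.get_state(): the state, without advancing time (a new reading comes with each control period).
- env.grab_frame(name): name is "side" or "top"; returns a dict with "color" (480x640x3 uint8, blue, green, red), "vfov" (degrees; the focal length in pixels is half the picture's height over the tangent of half this angle, whatever the lens; pixels are square), "cx", "cy" (the principal point, pixels), "R" (3x3) and "t" (3): a world point X has camera coordinates R X + t. Camera axes: x right, y down, z forward; pixel columns grow to the right and rows downward; lengths in m; the calibration is good to about 2 mm. A picture is of the moment at which its call begins. There is no depth.
- env.hand_in(): hands the job in, once; it reports no verdict.
The state is a dict: "time_s": time; "joint_pos": joint angles; "qd": joint speeds; "joint_torque": joint torques, N m; "tool_pos": TCP position; "orientation": TCP orientation; "ft_force": force on the tool from outside, world axes, zero at the start; "ft_torque": the same for the moment, N m; "finger_gap": finger opening in m.
Only numpy, scipy, OpenCV 4.12 (cv2) and the standard library are available. Lean on these libraries where they do the work, as an engineer would, in place of code of your own. Each camera call takes 0.05 s, during which the arm holds its last target. There are 200 camera calls.

## Working session

There is one attempt and no reset: what is moved stays moved. The work goes in short steps, Python scripts to look and compute and a shell command to move; the robot and the scene stay as the last step left them, time stands still between calls to the robot, and variables do not carry over. Pictures are saved under pics/ and viewed, about 8 in all and at most 12, crops included, and the job is handed in when it is done.

```bash
mkdir -p pics; ls; cat > h.py <<'E'
import numpy as np, cv2
from workcell import env
from scipy.spatial.transform import Rotation as Ro
def cam(n):
    f=env.grab_frame(n); f['f']=240/np.tan(np.radians(f['vfov']/2)); f['R']=np.array(f['R']);f['t']=np.array(f['t']); return f
def ray(f,u,v,z):
    d=f['R'].T@np.array([(u-f['cx'])/f['f'],(v-f['cy'])/f['f'],1]); c=-f['R'].T@f['t']
    return c+d*(z-c[2])/d[2]
def proj(f,X):
    p=f['R']@np.array(X)+f['t']; return p[:2]/p[2]*f['f']+[f['cx'],f['cy']]
E
python3 - <<'E'
from h import *
for n in('top','side'):
    f=cam(n); cv2.imwrite(f'pics/{n}0.png',f['color']); print(n,f['vfov'],f['cx'],f['cy'],(-f['R'].T@f['t']).round(3),f['R'].round(3).tolist(),[k for k in f])
s=env.get_state(); print({k:np.round(s[k],3).tolist() for k in s})
print(env.grip_point_offset)
E
```

```text
pics
top 47.126768452509694 310.15556445600714 241.23569473068264 [0.249 0.017 1.438] [[0.009, -1.0, 0.005], [-0.982, -0.01, -0.188], [0.188, -0.003, -0.982]] ['color', 'vfov', 'cx', 'cy', 'R', 't', 'f']
side 53.0718187158889 325.11879404373093 236.45723786865756 [0.112 0.713 0.585] [[-0.861, -0.509, 0.007], [-0.296, 0.49, -0.82], [0.414, -0.708, -0.572]] ['color', 'vfov', 'cx', 'cy', 'R', 't', 'f']
{'time_s': 0.1, 'joint_pos': [1.415, 0.508, -0.238, 1.501, 0.126, 1.149, -0.155], 'qd': [-0.0, -0.003, 0.0, -0.003, 0.001, 0.0, 0.001], 'joint_torque': [-0.005, -62.184, -2.195, -25.021, 0.013, 0.008, -0.0], 'tool_pos': [0.161, -0.603, 0.204], 'orientation': [0.992, 0.13, -0.0, -0.001], 'ft_force': [0.403, -0.412, -0.596], 'ft_torque': [-0.003, 0.061, 0.003], 'finger_gap': 0.085}
0.0187
```

View pics/top0.png

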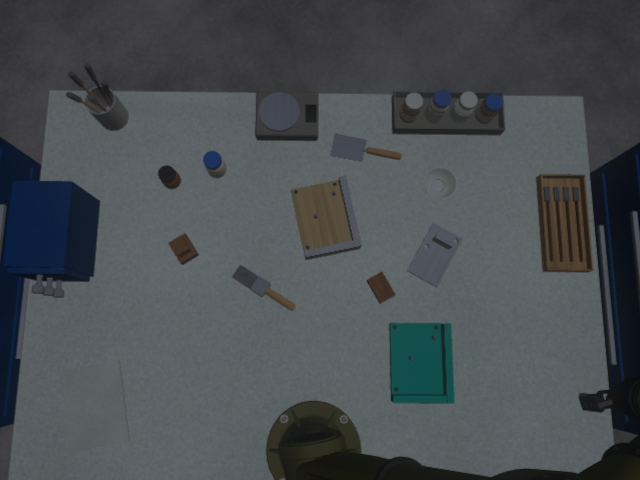

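View pics/side0.png

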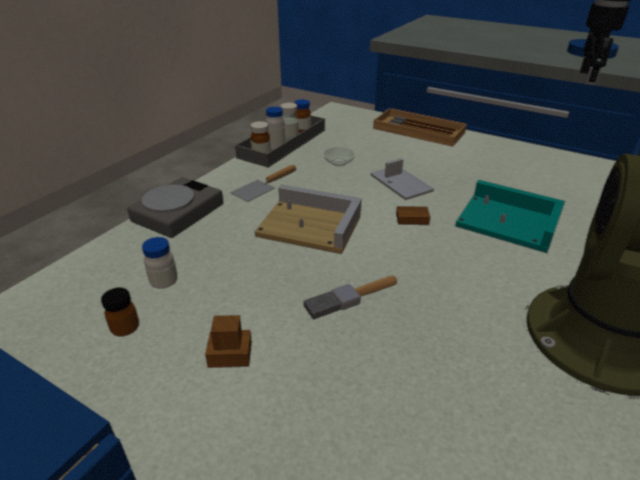

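The pictures show these things that could be confused (top-view pixels):
- **Plate:** grey with an upright tab at (435,255). The scraper/spatula blade at (348,147) is also grey.
- **Foot:** wood with a neck at (183,248). The offcut at (380,287) has no neck.
- **Jig:** plywood at (325,217), long fence on the right, corner at about (357,248). The turquoise look-alike is at (420,362).

I'll make one close crop to check.

```bash
python3 - <<'E'
from h import *
im=cv2.imread('pics/top0.png'); 
def cr(u,v,w,h): return cv2.resize(cv2.convertScaleAbs(im[v:v+h,u:u+w],alpha=1.8),None,fx=5,fy=5,interpolation=cv2.INTER_CUBIC)
a=cr(285,170,80,95); b=cr(398,215,80,75)
b=cv2.copyMakeBorder(b,0,100,0,0,cv2.BORDER_CONSTANT)
b[375:475,0:200]=cv2.resize(cr(163,228,40,40),(200,200))[50:150]
cv2.imwrite('pics/crop1.png',np.hstack([a,b]))
for p in[(325,217),(348,210),(330,252),(430,260),(440,241),(183,248),(180,243),(260,330),(438,270)]: print(p,im[p[1],p[0]])
E
```

```text
(325, 217) [59 78 87]
(348, 210) [90 82 78]
(330, 252) [45 48 48]
(430, 260) [92 83 79]
(440, 241) [43 42 41]
(183, 248) [36 47 63]
(180, 243) [38 50 65]
(260, 330) [98 96 89]
(438, 270) [92 83 79]
```

View pics/crop1.png

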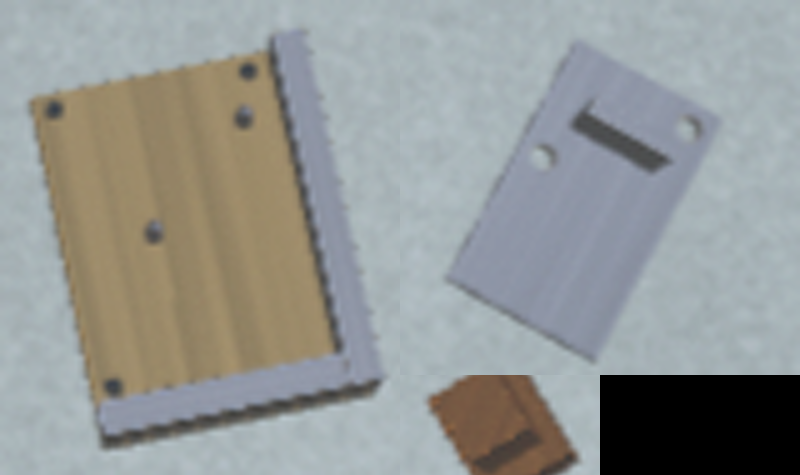

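The choices match the description: the plate has its tab, holes at about (456,241) and (426,246), and its bare end lower-left. The jig's pins are at about (316,217) and (334,194), with its corner lower right. Measuring now.

```bash
cat > m.py <<'E'
from h import *
def poly(f,mask,box,ap):
    u,v,w,h=box; m=np.zeros_like(mask); m[v:v+h,u:u+w]=mask[v:v+h,u:u+w]
    c=max(cv2.findContours(m,0,cv2.CHAIN_APPROX_NONE)[0],key=cv2.contourArea)
    return c,cv2.minAreaRect(c)
E
python3 - <<'E'
from m import *
f=cam('top'); im=cv2.GaussianBlur(f['color'],(3,3),0).astype(int); b,g,r=im[...,0],im[...,1],im[...,2]
def rep(name,mask,box,z):
    c,rc=poly(f,mask.astype(np.uint8)*255,box,0)
    # fit in world plane: cast contour points, minAreaRect in mm
    W=np.array([ray(f,*p[0],z)[:2]*1000 for p in c],np.float32)
    R=cv2.minAreaRect(W); print(name,'n',len(c),'area',cv2.contourArea(W),np.round(R[0],1),np.round(R[1],1),round(R[2],1)); print(cv2.boxPoints(R).round(1).tolist())
    hull=cv2.approxPolyDP(cv2.convexHull(W),8,True)[:,0]; print(' poly',hull.round(0).tolist())
rep('plate',(b-r>8)|(b<60),(400,218,70,74),.008)
rep('bed',(r-b>12),(285,170,80,95),.015)
rep('foot',(r-b>12),(160,228,45,45),.03)
G=cv2.cvtColor(f['color'],6)
for n,p,z in[('hR',(456,240.6),.008),('hL',(426,246.4),.008),('pinA',(333.7,193.7),.03),('pinB',(315.6,216.3),.03),('pinAtop',(333.7,192.5),.035)]: print(n,ray(f,*p,z).round(4))
# side view
s=cam('side'); im=s['color']; 
def cr(u,v,w,h,k): return cv2.resize(cv2.convertScaleAbs(im[v:v+h,u:u+w],alpha=1.8),None,fx=k,fy=k,interpolation=cv2.INTER_CUBIC)
a=cr(250,180,120,75,6);b=cr(365,150,72,50,5);c=cr(200,308,60,62,4)
o=np.zeros((600,800,3),np.uint8);o[:450,:720]=a
cv2.imwrite('pics/s1.png',a); 
o2=np.zeros((250,800,3),np.uint8);o2[:250,:360]=b;o2[:248,360:600]=c
cv2.imwrite('pics/s1.png',np.vstack([cv2.resize(a,(560,350)),o2[:,:560]]))
E
```

```text
plate n 294 area 35244.877681976184 [ 492.3 -316.6] [184.2 200.9] 88.8
[[389.8999938964844, -406.5], [590.7000122070312, -410.8999938964844], [594.7000122070312, -226.6999969482422], [393.79998779296875, -222.3000030517578]]
 poly [[589.0, -229.0], [394.0, -222.0], [396.0, -402.0], [585.0, -411.0]]
bed n 214 area 20957.146875503593 [595.2 -14.9] [168.  130.1] 12.3
[[499.29998779296875, 30.799999237060547], [526.9000244140625, -96.30000305175781], [691.0999755859375, -60.599998474121094], [663.5, 66.5]]
 poly [[688.0, -61.0], [661.0, 63.0], [501.0, 29.0], [529.0, -95.0]]
foot n 72 area 3001.6550590218976 [497.9 343.4] [65.6 49.7] 32.8
[[456.79998779296875, 346.5], [483.70001220703125, 304.79998779296875], [538.9000244140625, 340.29998779296875], [512.0, 382.1000061035156]]
 poly [[535.0, 339.0], [513.0, 380.0], [461.0, 348.0], [483.0, 308.0]]
hR [ 0.529  -0.3737  0.008 ]
hL [ 0.5125 -0.2937  0.008 ]
pinA [ 0.648  -0.0484  0.03  ]
pinB [ 0.586  -0.0009  0.03  ]
pinAtop [ 0.6499 -0.0482  0.035 ]
```

View pics/s1.png

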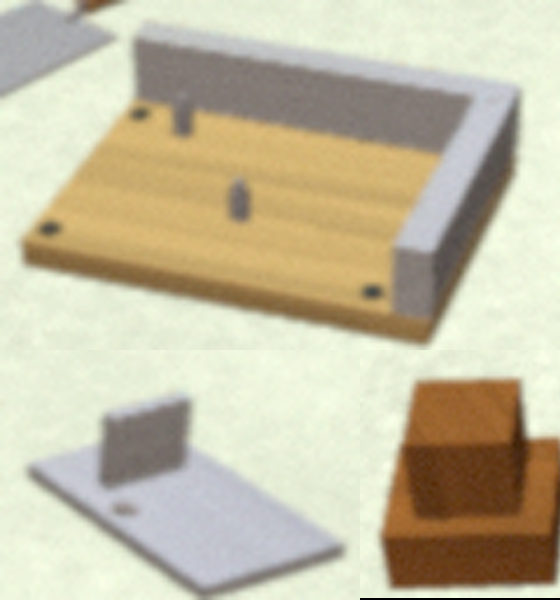

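The side view confirms the tabbed plate, the necked foot and the jig with its corner at right. Next I'll refine the plate and pin positions to sub-pixel.

```bash
cat >> m.py <<'E'
def up(f,box,k=6):
    u,v,w,h=box; M=np.array([[1/k,0,u],[0,1/k,v]],float)
    return cv2.warpAffine(f['color'],M,(w*k,h*k),flags=cv2.INTER_CUBIC|cv2.WARP_INVERSE_MAP).astype(int)
def rect(f,mask,box,z,k=6):
    c=max(cv2.findContours(mask.astype(np.uint8),0,cv2.CHAIN_APPROX_NONE)[0],key=cv2.contourArea)[:,0]
    W=np.array([ray(f,p[0]/k+box[0],p[1]/k+box[1],z)[:2]*1000 for p in c],np.float32)
    return W,cv2.minAreaRect(W)
def darkspot(f,u,v,r=5,k=6):  # centroid of pin pixels: not wood coloured
    b=(int(u)-r,int(v)-r,2*r+1,2*r+1); I=up(f,b,k); w=np.clip(10-(I[...,2]-I[...,0]-4),0,None).astype(float)
    ys,xs=np.nonzero(w>4); return xs.mean()/k+b[0],ys.mean()/k+b[1],len(xs)/k/k
def tri(fs,ps):
    A=[];B=[]
    for f,(u,v) in zip(fs,ps):
        P=np.hstack([f['R'],f['t'][:,None]]); x,y=(u-f['cx'])/f['f'],(v-f['cy'])/f['f']
        for r in(x*P[2]-P[0],y*P[2]-P[1]): A.append(r[:3]);B.append(-r[3])
    X,res,_,_=np.linalg.lstsq(np.array(A),np.array(B),rcond=None); return X,res
E
python3 - <<'E'
from m import *
f=cam('top');s=cam('side')
box=(400,218,70,74); I=up(f,box)
for th in(4,5,6):
    W,R=rect(f,((I[...,0]-I[...,1])>th)|(I.sum(2)<200),box,.008); print(th,R)
Wp=cv2.approxPolyDP(cv2.convexHull(W),6,True)[:,0]; print(Wp.round(1).tolist())
A=[];
for n,p,q in(('A',(333.4,193),(289,205)),('B',(315.2,215.8),(301.2,223))):
    a=darkspot(f,*p);b=darkspot(s,*q); X,r=tri((f,s),(a[:2],b[:2])); print(n,np.round(a,2),np.round(b,2),X.round(4),r,ray(f,*a[:2],.025).round(4),ray(s,*b[:2],.025).round(4)); A.append(X)
d=A[0]-A[1]; print('dist',np.hypot(*d[:2]),'yaw',np.degrees(np.arctan2(d[1],d[0])-np.arctan2(-60,52)))
E
```

```text
4 ((492.61724853515625, -316.33001708984375), (91.76856994628906, 150.5835723876953), 60.633827209472656)
5 ((492.4466552734375, -316.0678405761719), (89.97250366210938, 149.66604614257812), 60.98836898803711)
6 ((492.13702392578125, -316.2211608886719), (88.48868560791016, 149.09408569335938), 60.55128860473633)
[[577.0999755859375, -316.1000061035156], [450.0, -243.1999969482422], [407.79998779296875, -318.70001220703125], [534.7999877929688, -388.6000061035156]]
A [333.37 192.84  10.75] [289.72 202.08  30.39] [ 0.6502 -0.0475  0.0306] [4.73677089e-09] [ 0.6518 -0.0478  0.025 ] [ 0.6557 -0.0552  0.025 ]
B [315.46 215.81  10.72] [300.9  222.85  11.17] [ 5.897e-01 -5.000e-04  2.180e-02] [3.05031897e-07] [ 0.5885 -0.0006  0.025 ] [0.5874 0.0037 0.025 ]
dist 0.07669379567512825 yaw 11.253236153553493
```

```bash
cat > go.py <<'E'
import sys
from h import *
def go(x,y,z,head):
    """tool-y heading target (deg, mod 180), TCP target mm; yaw first, then shifts"""
    s=env.get_state(); R=Ro.from_quat(s['orientation']).as_matrix(); p=np.array(s['tool_pos'])*1000
    h0=np.degrees(np.arctan2(R[1,1],R[0,1])); dh=(head-h0+90)%180-90
    H=np.radians(h0+dh); ty=np.array([np.cos(H),np.sin(H)]); tx=np.array([-ty[1],ty[0]])
    if np.dot(tx,[R[0,0],R[1,0]])<0 and abs(dh)<45: tx=-tx
    tx=np.array([-np.sin(H),np.cos(H)])  # x = y cross z, z down
    d=np.array([x,y])-p[:2]
    print('t',round(s['time_s'],2),'p',p.round(1),'head',round(h0,2),'tilt',R[:,2].round(3),'yaw',round(-dh,2),'dx',round(d@tx,1),'dy',round(d@ty,1),'dz',round(p[2]-z,1),'F',np.round(s['ft_force'],1),'T',np.round(s['ft_torque'],2),'gap',round(s['finger_gap']*1000,1),'q7',round(s['joint_pos'][6],2))
if __name__=='__main__': go(*map(float,sys.argv[1:]))
E
python3 go.py 522.1 -332.8 120 -29.2
```

```text
t 0.3 p [ 161.  -603.7  204.2] head -75.06 tilt [-0.     0.001 -1.   ] yaw -45.86 dx 412.6 dy 183.0 dz 84.2 F [ 0.5 -0.4  0.3] T [0.06 0.04 0.04] gap 85.4 q7 -0.15
```

```bash
python3 -m inch '[{"yaw":-6.55},{"yaw":-6.55},{"yaw":-6.55},{"yaw":-6.55},{"yaw":-6.55},{"yaw":-6.55},{"yaw":-6.55},{"dx":31.7,"dy":14.1},{"dx":31.7,"dy":14.1},{"dx":31.7,"dy":14.1},{"dx":31.7,"dy":14.1},{"dx":31.7,"dy":14.1},{"dx":31.7,"dy":14.1},{"dx":31.7,"dy":14.1},{"dx":31.7,"dy":14.1,"dz":14},{"dx":31.7,"dy":14.1,"dz":14},{"dx":31.7,"dy":14.1,"dz":14},{"dx":31.7,"dy":14.1,"dz":14},{"dx":31.7,"dy":14.1,"dz":14},{"dx":31.7,"dy":14.1,"dz":14}]'; python3 go.py 522.1 -332.8 17 -29.2
```

```text
t 0.3 p [ 161.  -603.7  204.2] head -75.06 tilt [-0.     0.001 -1.   ] yaw -45.86 dx 412.6 dy 183.0 dz 187.2 F [ 0.5 -0.4  0.3] T [0.06 0.04 0.04] gap 85.4 q7 -0.15invalid input at $[0]: expected keys dx, dy, dz, yaw, grip
```

```bash
python3 -m inch '[{"dx":0,"dy":0,"dz":0,"yaw":-6.55,"grip":85},{"dx":0,"dy":0,"dz":0,"yaw":-6.55,"grip":85},{"dx":0,"dy":0,"dz":0,"yaw":-6.55,"grip":85},{"dx":0,"dy":0,"dz":0,"yaw":-6.55,"grip":85},{"dx":0,"dy":0,"dz":0,"yaw":-6.55,"grip":85},{"dx":0,"dy":0,"dz":0,"yaw":-6.55,"grip":85},{"dx":0,"dy":0,"dz":0,"yaw":-6.55,"grip":85},{"dx":34,"dy":15,"dz":0,"yaw":0,"grip":85},{"dx":34,"dy":15,"dz":0,"yaw":0,"grip":85},{"dx":34,"dy":15,"dz":0,"yaw":0,"grip":85},{"dx":34,"dy":15,"dz":0,"yaw":0,"grip":85},{"dx":34,"dy":15,"dz":0,"yaw":0,"grip":85},{"dx":34,"dy":15,"dz":0,"yaw":0,"grip":85},{"dx":34,"dy":15,"dz":14,"yaw":0,"grip":85},{"dx":34,"dy":15,"dz":14,"yaw":0,"grip":85},{"dx":34,"dy":15,"dz":14,"yaw":0,"grip":85},{"dx":34,"dy":15,"dz":14,"yaw":0,"grip":85},{"dx":34,"dy":15,"dz":14,"yaw":0,"grip":85},{"dx":4.6,"dy":3,"dz":14,"yaw":0,"grip":85},{"dx":0,"dy":0,"dz":0,"yaw":0,"grip":85}]'; python3 go.py 522.1 -332.8 17 -29.2
```

```text
time_s: 1.97
tool_pos: [0.4943, -0.3513, 0.1179]
orientation: [0.861, 0.509, 0.0, -0.002]
ft_force: [-1.2, -0.0, -0.1]
finger_gap: 0.0849
t 1.97 p [ 494.3 -351.3  117.9] head -28.86 tilt [-0.002  0.004 -1.   ] yaw 0.34 dx 29.7 dy 15.3 dz 100.9 F [-1.2 -0.  -0.1] T [-0.07  0.1   0.  ] gap 84.9 q7 -0.21
```

```bash
python3 -m inch '[{"dx":15,"dy":7.7,"dz":0,"yaw":0.3,"grip":85},{"dx":14.7,"dy":7.6,"dz":0,"yaw":0,"grip":85},{"dx":0,"dy":0,"dz":25,"yaw":0,"grip":85},{"dx":0,"dy":0,"dz":25,"yaw":0,"grip":85},{"dx":0,"dy":0,"dz":0,"yaw":0,"grip":85}]'; python3 go.py 522.1 -332.8 17 -29.2
python3 - <<'E'
from h import *
s=cam('side');t=cam('top')
a=cv2.resize(cv2.convertScaleAbs(s['color'][110:220,350:460],alpha=1.8),None,fx=5,fy=5,interpolation=2)[:,:400]
b=cv2.resize(cv2.convertScaleAbs(t['color'][200:310,395:475],alpha=1.8),None,fx=5,fy=5,interpolation=2)
cv2.imwrite('pics/g1.png',np.hstack([a,b]))
E
```

```text
time_s: 2.38
tool_pos: [0.517, -0.3372, 0.0669]
orientation: [0.864, 0.503, -0.002, -0.003]
ft_force: [-1.2, 0.3, -2.0]
finger_gap: 0.085
t 2.38 p [ 517.  -337.2   66.9] head -29.58 tilt [-0.006  0.002 -1.   ] yaw -0.38 dx 6.3 dy 2.3 dz 49.9 F [-1.2  0.3 -2. ] T [-0.06 -0.    0.05] gap 85.0 q7 -0.29
```

View pics/g1.png

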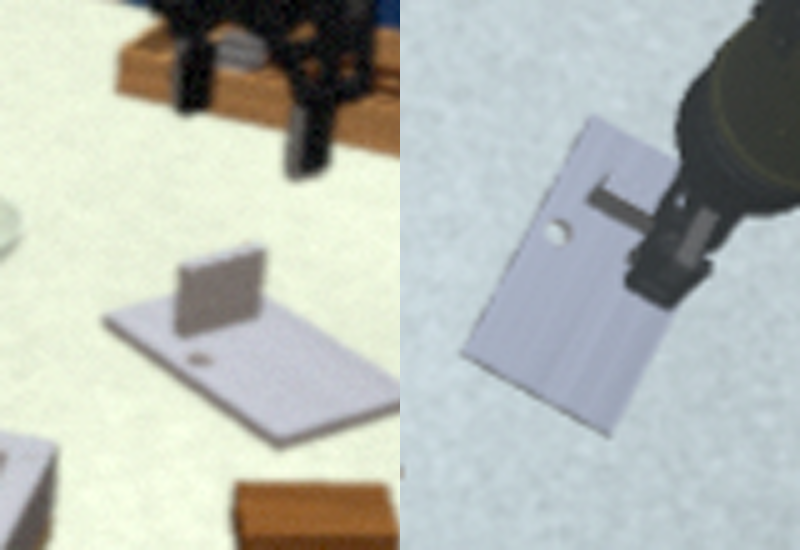

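```bash
python3 -m inch '[{"dx":6.3,"dy":2.3,"dz":0,"yaw":-0.4,"grip":85},{"dx":0,"dy":0,"dz":15,"yaw":0,"grip":85},{"dx":0,"dy":0,"dz":15,"yaw":0,"grip":85},{"dx":0,"dy":0,"dz":0,"yaw":0,"grip":85},{"dx":0,"dy":0,"dz":0,"yaw":0,"grip":85},{"dx":0,"dy":0,"dz":0,"yaw":0,"grip":85}]'; python3 go.py 522.1 -332.8 17 -29.2
```

```text
time_s: 2.98
tool_pos: [0.5264, -0.3331, 0.0421]
orientation: [0.862, 0.507, 0.001, 0.001]
ft_force: [-1.0, 0.5, 0.2]
finger_gap: 0.0854
t 2.98 p [ 526.4 -333.1   42.1] head -29.12 tilt [ 0.002 -0.001 -1.   ] yaw 0.08 dx -1.9 dy -3.9 dz 25.1 F [-1.   0.5  0.2] T [ 0.02 -0.03 -0.  ] gap 85.4 q7 -0.31
```

```bash
python3 -m inch '[{"dx":-1.9,"dy":-3.9,"dz":12,"yaw":0,"grip":85},{"dx":0,"dy":0,"dz":13,"yaw":0,"grip":85},{"dx":0,"dy":0,"dz":0,"yaw":0,"grip":85},{"dx":0,"dy":0,"dz":0,"yaw":0,"grip":85},{"dx":0,"dy":0,"dz":0,"yaw":0,"grip":85},{"dx":0,"dy":0,"dz":0,"yaw":0,"grip":0},{"dx":0,"dy":0,"dz":0,"yaw":0,"grip":0},{"dx":0,"dy":0,"dz":0,"yaw":0,"grip":0},{"dx":0,"dy":0,"dz":0,"yaw":0,"grip":0},{"dx":0,"dy":0,"dz":0,"yaw":0,"grip":0},{"dx":0,"dy":0,"dz":0,"yaw":0,"grip":0},{"dx":0,"dy":0,"dz":0,"yaw":0,"grip":0},{"dx":0,"dy":0,"dz":0,"yaw":0,"grip":0},{"dx":0,"dy":0,"dz":0,"yaw":0,"grip":0}]'; python3 go.py 522.1 -332.8 17 -29.2
```

```text
time_s: 4.15
tool_pos: [0.5214, -0.3325, 0.0158]
orientation: [0.862, 0.507, 0.0, 0.0]
ft_force: [-1.3, 0.2, 3.3]
finger_gap: 0.0076
t 4.15 p [ 521.4 -332.5   15.8] head -29.11 tilt [ 0. -0. -1.] yaw 0.09 dx 0.1 dy 0.8 dz -1.2 F [-1.3  0.2  3.3] T [0.11 0.18 0.01] gap 7.6 q7 -0.32
```

```bash
python3 -m inch '[{"dx":0,"dy":0,"dz":-15,"yaw":0,"grip":0},{"dx":0,"dy":0,"dz":-25,"yaw":0,"grip":0},{"dx":0,"dy":0,"dz":-25,"yaw":0,"grip":0},{"dx":0,"dy":0,"dz":-25,"yaw":0,"grip":0},{"dx":0,"dy":0,"dz":0,"yaw":-5.9,"grip":0},{"dx":0,"dy":0,"dz":0,"yaw":-5.9,"grip":0},{"dx":0,"dy":0,"dz":0,"yaw":-5.9,"grip":0},{"dx":0,"dy":0,"dz":0,"yaw":-5.9,"grip":0},{"dx":0,"dy":0,"dz":0,"yaw":-5.9,"grip":0},{"dx":0,"dy":0,"dz":0,"yaw":-5.9,"grip":0},{"dx":0,"dy":0,"dz":0,"yaw":-5.9,"grip":0},{"dx":0,"dy":0,"dz":0,"yaw":0,"grip":0},{"dx":0,"dy":0,"dz":0,"yaw":0,"grip":0}]'; python3 go.py 620 -24.2 75 12.2
```

```text
time_s: 5.23
tool_pos: [0.5208, -0.3324, 0.1049]
orientation: [0.629, 0.777, 0.0, -0.001]
ft_force: [1.3, -0.0, -2.0]
finger_gap: 0.0073
t 5.23 p [ 520.8 -332.4  104.9] head 12.0 tilt [-0.001  0.001 -1.   ] yaw -0.2 dx 280.2 dy 162.1 dz 29.9 F [ 1.3 -0.  -2. ] T [ 0.02 -0.07  0.02] gap 7.3 q7 0.33
```

```bash
python3 -m inch '[{"dx":14,"dy":8,"dz":0,"yaw":0,"grip":0},{"dx":28,"dy":16,"dz":0,"yaw":0,"grip":0},{"dx":28,"dy":16,"dz":0,"yaw":0,"grip":0},{"dx":28,"dy":16,"dz":0,"yaw":0,"grip":0},{"dx":28,"dy":16,"dz":0,"yaw":0,"grip":0},{"dx":28,"dy":16,"dz":0,"yaw":0,"grip":0},{"dx":28,"dy":16,"dz":0,"yaw":0,"grip":0},{"dx":28,"dy":16,"dz":0,"yaw":0,"grip":0},{"dx":28,"dy":16,"dz":0,"yaw":0,"grip":0},{"dx":28,"dy":16,"dz":0,"yaw":0,"grip":0},{"dx":14,"dy":8,"dz":0,"yaw":0,"grip":0},{"dx":0,"dy":0,"dz":0,"yaw":0,"grip":0},{"dx":0,"dy":0,"dz":0,"yaw":0,"grip":0},{"dx":0,"dy":0,"dz":0,"yaw":0,"grip":0}]'; python3 go.py 620 -24.2 75 12.2
```

```text
time_s: 6.4
tool_pos: [0.6181, -0.026, 0.1052]
orientation: [0.629, 0.777, -0.001, 0.0]
ft_force: [-0.1, -0.2, -1.9]
finger_gap: 0.0071
t 6.4 p [618.1 -26.  105.2] head 12.05 tilt [-0.001 -0.001 -1.   ] yaw -0.15 dx 1.4 dy 2.2 dz 30.2 F [-0.1 -0.2 -1.9] T [-0.03 -0.05  0.01] gap 7.1 q7 -0.19
```

Correct the offset, lower to just above the pins, and look from both cameras.

```bash
python3 -m inch '[{"dx":1.4,"dy":2.2,"dz":0,"yaw":-0.1,"grip":0},{"dx":0,"dy":0,"dz":14,"yaw":0,"grip":0},{"dx":0,"dy":0,"dz":14,"yaw":0,"grip":0},{"dx":0,"dy":0,"dz":10,"yaw":0,"grip":0},{"dx":0,"dy":0,"dz":0,"yaw":0,"grip":0},{"dx":0,"dy":0,"dz":0,"yaw":0,"grip":0},{"dx":0,"dy":0,"dz":0,"yaw":0,"grip":0}]'; python3 go.py 620 -24.2 67 12.2
python3 - <<'E'
from m import *
s=cam('side');t=cam('top'); import pickle; pickle.dump((t,s),open('hov.pkl','wb'))
a=cv2.resize(cv2.convertScaleAbs(s['color'][130:260,240:380],alpha=1.8),None,fx=4,fy=4,interpolation=2)
b=cv2.resize(cv2.convertScaleAbs(t['color'][150:270,280:370],alpha=1.8),None,fx=2.6,fy=4.3,interpolation=2)
b=cv2.resize(b,(234,520))
cv2.imwrite('pics/hov.png',np.hstack([a,b]))
E
```

```text
time_s: 6.98
tool_pos: [0.6207, -0.0234, 0.0681]
orientation: [0.628, 0.778, 0.0, 0.0]
ft_force: [0.3, 0.5, -1.9]
finger_gap: 0.0077
t 6.98 p [620.7 -23.4  68.1] head 12.25 tilt [ 0.001  0.    -1.   ] yaw 0.05 dx -0.7 dy -0.9 dz 1.1 F [ 0.3  0.5 -1.9] T [ 0.04 -0.08 -0.  ] gap 7.7 q7 -0.22
```

View pics/hov.png

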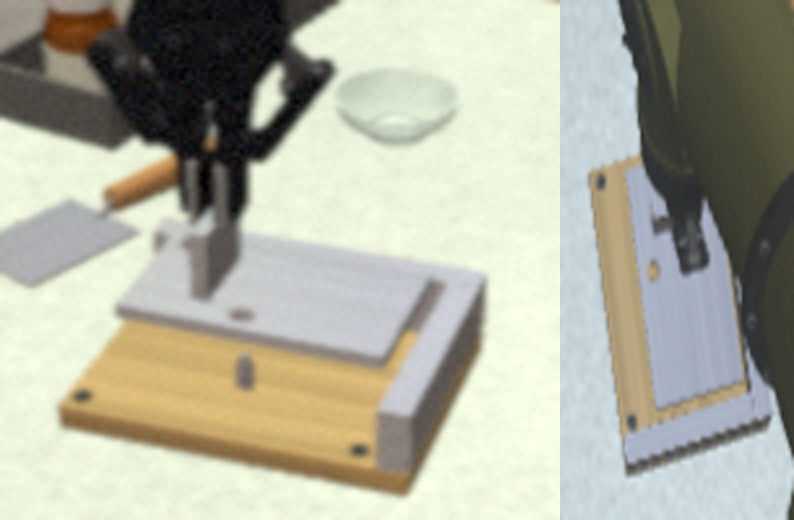

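The plate hangs level over the bed. The side view shows hole B at about (300,208) directly above pin B, whose tip is at about (301,219). I'll compare hole and pin numerically.

```bash
python3 - <<'E'
from m import *
import pickle; t,s=pickle.load(open('hov.pkl','rb'))
zp=.0681-.0158  # plate underside
# plate hole B: side view, centre & pin B
c=lambda U,V:((U+.5)/4-.5+240,(V+.5)/4-.5+130)
for U,V in((241,314),(242,315)): print('holeB side',ray(s,*c(U,V),zp+.008).round(4))
for V,z in((357,.034),(373,.025)): print('pinB side',z,ray(s,*c(244.5,V),z).round(4))
# plate and pin from kinematics: expected hole B
p=np.array([620.7,-23.4]);h=np.radians(12.25);Rm=np.array([[np.cos(h),-np.sin(h)],[np.sin(h),np.cos(h)]])
print('kin hole B',p+Rm@[-26,30],'A',p+Rm@[26,-30])
# top view plate: edges
box=(295,180,65,80); I=up(t,box)
m=((I[...,0]-I[...,1])>3)
k=6
# hole B in top view: wood-coloured blob inside plate; left plate edge and lower edge points
H=(I[...,2]-I[...,0]>8).astype(np.uint8)
n,l,st,ce=cv2.connectedComponentsWithStats(H)
for i in range(1,n):
    if 20<st[i,4]<1500: q=ce[i]/k+box[:2]; print('blob',st[i,4]/36,q.round(2),ray(t,*q,zp+.008).round(4),ray(t,*q,.015).round(4))
W=[]
for row in range(215,236,3): # left plate edge: wood->grey transition
    r=H[(row-box[1])*k]; xs=np.nonzero(r)[0]; e=[x for x in xs if x+1<len(r) and not r[x+1:x+13].any()]
    if e: W.append(ray(t,e[0]/k+box[0]+.08,row,zp+.008)*1000)
W=np.array(W); print('left edge',W.round(1).tolist())
if len(W)>1:
    d=(W-[*p,0])[:,:2]@Rm; print('in plate frame (tab at 34,0): y should be 44:',d.round(1).tolist())
E
```

```text
holeB side [0.5897 0.0026 0.0603]
holeB side [0.5887 0.0032 0.0603]
pinB side 0.034 [0.5883 0.0024 0.034 ]
pinB side 0.025 [0.5876 0.0039 0.025 ]
kin hole B [5.88926661e+02 4.00313718e-01] A [652.47333893 -47.20031372]
blob 0.75 [343.97 180.29] [ 0.6759 -0.0737  0.0603] [ 0.6899 -0.0767  0.015 ]
blob 1.9722222222222223 [345.3 184. ] [ 0.6659 -0.0772  0.0603] [ 0.6796 -0.0803  0.015 ]
blob 1.5833333333333333 [348.57 186.39] [ 0.6595 -0.0857  0.0603] [ 0.673 -0.089  0.015]
blob 0.9722222222222222 [349.17 188.21] [ 0.6546 -0.0872  0.0603] [ 0.6679 -0.0906  0.015 ]
blob 1.0833333333333333 [347.18 189.2 ] [ 0.6519 -0.082   0.0603] [ 0.6651 -0.0853  0.015 ]
blob 13.805555555555555 [315.19 212.06] [0.59   0.0006 0.0603] [0.6012 0.     0.015 ]
blob 1.1666666666666667 [343.78 250.9 ] [ 0.4892 -0.0728  0.0603] [ 0.4971 -0.0758  0.015 ]
blob 0.75 [309.83 257.9 ] [0.4703 0.0133 0.0603] [0.4776 0.0132 0.015 ]
left edge [[582.1, 13.7, 60.3], [574.2, 11.9, 60.3], [566.3, 10.1, 60.3], [558.4, 8.3, 60.3], [550.5, 6.6, 60.3], [542.7, 4.8, 60.3], [534.9, 3.9, 60.3]]
in plate frame (tab at 34,0): y should be 44: [[-29.9, 44.4], [-38.0, 44.4], [-46.1, 44.3], [-54.2, 44.2], [-62.2, 44.2], [-70.2, 44.1], [-78.1, 44.9]]
```

```bash
python3 -m inch '[{"dx":-0.5,"dy":-1.2,"dz":6,"yaw":0,"grip":0},{"dx":0,"dy":0,"dz":6,"yaw":0,"grip":0},{"dx":0,"dy":0,"dz":5,"yaw":0,"grip":0},{"dx":0,"dy":0,"dz":4,"yaw":0,"grip":0},{"dx":0,"dy":0,"dz":0,"yaw":0,"grip":0},{"dx":0,"dy":0,"dz":0,"yaw":0,"grip":0},{"dx":0,"dy":0,"dz":0,"yaw":0,"grip":0}]'; python3 go.py 619.5 -24.1 30.8 12.2
```

```text
time_s: 7.67
tool_pos: [0.6193, -0.0237, 0.0465]
orientation: [0.627, 0.779, 0.0, -0.0]
ft_force: [-0.7, -0.4, -2.6]
finger_gap: 0.0074
t 7.67 p [619.3 -23.7  46.5] head 12.3 tilt [ 0.  0. -1.] yaw 0.1 dx -0.4 dy 0.1 dz 15.7 F [-0.7 -0.4 -2.6] T [ 0.06 -0.1  -0.02] gap 7.4 q7 -0.23
```

Below the pin tops with no contact force, so carry on down gently.

```bash
python3 -m inch '[{"dx":-0.3,"dy":0,"dz":2,"yaw":0,"grip":0},{"dx":0,"dy":0,"dz":2,"yaw":0,"grip":0},{"dx":0,"dy":0,"dz":2,"yaw":0,"grip":0},{"dx":0,"dy":0,"dz":0,"yaw":0,"grip":0},{"dx":0,"dy":0,"dz":0,"yaw":0,"grip":0},{"dx":0,"dy":0,"dz":0,"yaw":0,"grip":0}]'; python3 go.py 619.5 -24.1 30.8 12.2
```

```text
time_s: 8.17
tool_pos: [0.6193, -0.0241, 0.0405]
orientation: [0.627, 0.779, 0.0, -0.0]
ft_force: [-0.9, 1.0, -1.7]
finger_gap: 0.0076
t 8.17 p [619.3 -24.1  40.5] head 12.29 tilt [ 0.  0. -1.] yaw 0.09 dx -0.0 dy 0.2 dz 9.7 F [-0.9  1.  -1.7] T [ 0.   -0.08  0.02] gap 7.6 q7 -0.24
```

```bash
python3 -m inch '[{"dx":0,"dy":0,"dz":3,"yaw":0,"grip":0},{"dx":0,"dy":0,"dz":3,"yaw":0,"grip":0},{"dx":0,"dy":0,"dz":3,"yaw":0,"grip":0},{"dx":0,"dy":0,"dz":0.5,"yaw":0,"grip":0},{"dx":0,"dy":0,"dz":0,"yaw":0,"grip":0},{"dx":0,"dy":0,"dz":0,"yaw":0,"grip":0},{"dx":0,"dy":0,"dz":0,"yaw":0,"grip":0}]'; python3 go.py 619.5 -24.1 30.8 12.2
```

```text
time_s: 8.75
tool_pos: [0.6193, -0.0242, 0.0309]
orientation: [0.627, 0.779, 0.0, -0.0]
ft_force: [0.7, -1.4, -2.6]
finger_gap: 0.0077
t 8.75 p [619.3 -24.2  30.9] head 12.29 tilt [-0.  0. -1.] yaw 0.09 dx 0.0 dy 0.2 dz 0.1 F [ 0.7 -1.4 -2.6] T [-0.05 -0.15  0.01] gap 7.7 q7 -0.25
```

```bash
python3 -m inch '[{"dx":0,"dy":0,"dz":0,"yaw":0,"grip":85},{"dx":0,"dy":0,"dz":0,"yaw":0,"grip":85},{"dx":0,"dy":0,"dz":0,"yaw":0,"grip":85},{"dx":0,"dy":0,"dz":0,"yaw":0,"grip":85},{"dx":0,"dy":0,"dz":0,"yaw":0,"grip":85},{"dx":0,"dy":0,"dz":0,"yaw":0,"grip":85},{"dx":0,"dy":0,"dz":0,"yaw":0,"grip":85},{"dx":0,"dy":0,"dz":-15,"yaw":0,"grip":85},{"dx":0,"dy":0,"dz":-30,"yaw":0,"grip":85},{"dx":0,"dy":0,"dz":-40,"yaw":0,"grip":85},{"dx":0,"dy":0,"dz":-40,"yaw":0,"grip":85},{"dx":0,"dy":0,"dz":0,"yaw":0,"grip":85},{"dx":0,"dy":0,"dz":0,"yaw":0,"grip":85}]'; python3 go.py 498 343.4 130 122.8
```

```text
time_s: 9.83
tool_pos: [0.6208, -0.0238, 0.1587]
orientation: [0.627, 0.779, 0.002, 0.002]
ft_force: [0.2, -0.4, -1.3]
finger_gap: 0.0852
t 9.83 p [620.8 -23.8 158.7] head 12.28 tilt [ 0.005 -0.    -1.   ] yaw 69.48 dx 95.7 dy -375.2 dz 28.7 F [ 0.2 -0.4 -1.3] T [-0.03  0.05 -0.01] gap 85.2 q7 -0.15
```

```bash
python3 go.py 498 343.4 110 32.8; python3 -m inch '[{"dx":0,"dy":0,"dz":0,"yaw":-6.8,"grip":85},{"dx":0,"dy":0,"dz":0,"yaw":-6.8,"grip":85},{"dx":0,"dy":0,"dz":0,"yaw":-6.9,"grip":85},{"dx":0,"dy":0,"dz":0,"yaw":0,"grip":85}]'; python3 go.py 498 343.4 110 32.8
```

```text
t 9.83 p [620.8 -23.8 158.7] head 12.28 tilt [ 0.005 -0.    -1.   ] yaw -20.52 dx 375.2 dy 95.7 dz 48.7 F [ 0.2 -0.4 -1.3] T [-0.03  0.05 -0.01] gap 85.2 q7 -0.15
time_s: 10.17
tool_pos: [0.6184, -0.0245, 0.1543]
orientation: [0.476, 0.879, -0.001, -0.001]
ft_force: [-0.5, -0.5, -0.7]
finger_gap: 0.0851
t 10.17 p [618.4 -24.5 154.3] head 33.09 tilt [-0.003  0.    -1.   ] yaw 0.29 dx 374.5 dy 98.1 dz 44.3 F [-0.5 -0.5 -0.7] T [ 0.01 -0.01  0.06] gap 85.1 q7 0.16
```

```bash
python3 -m inch '[{"dx":17,"dy":4.5,"dz":0,"yaw":0.3,"grip":85},{"dx":34,"dy":9,"dz":0,"yaw":0,"grip":85},{"dx":34,"dy":9,"dz":0,"yaw":0,"grip":85},{"dx":34,"dy":9,"dz":0,"yaw":0,"grip":85},{"dx":34,"dy":9,"dz":0,"yaw":0,"grip":85},{"dx":34,"dy":9,"dz":0,"yaw":0,"grip":85},{"dx":34,"dy":9,"dz":0,"yaw":0,"grip":85},{"dx":34,"dy":9,"dz":0,"yaw":0,"grip":85},{"dx":34,"dy":9,"dz":0,"yaw":0,"grip":85},{"dx":34,"dy":9,"dz":10,"yaw":0,"grip":85},{"dx":34,"dy":9,"dz":20,"yaw":0,"grip":85},{"dx":17,"dy":4.5,"dz":14,"yaw":0,"grip":85},{"dx":0,"dy":0,"dz":0,"yaw":0,"grip":85},{"dx":0,"dy":0,"dz":0,"yaw":0,"grip":85},{"dx":0,"dy":0,"dz":0,"yaw":0,"grip":85}]'; python3 go.py 498 343.4 34 32.8
python3 - <<'E'
from m import *
s=cam('side');t=cam('top'); import pickle; pickle.dump((t,s),open('ft.pkl','wb'))
a=cv2.resize(cv2.convertScaleAbs(s['color'][200:380,150:300],alpha=1.8),(400,480),interpolation=2)
b=cv2.resize(cv2.convertScaleAbs(t['color'][170:266,285:365],alpha=1.8),(400,480),interpolation=2)
cv2.imwrite('pics/ft.png',np.hstack([a,b]))
E
```

```text
time_s: 11.42
tool_pos: [0.5022, 0.3434, 0.1115]
orientation: [0.482, 0.876, -0.001, 0.0]
ft_force: [0.7, -0.2, -0.2]
finger_gap: 0.0849
t 11.42 p [502.2 343.4 111.5] head 32.33 tilt [-0.001 -0.001 -1.   ] yaw -0.47 dx 2.3 dy -3.5 dz 77.5 F [ 0.7 -0.2 -0.2] T [-0.03 -0.02  0.01] gap 84.9 q7 -0.53
```

View pics/ft.png

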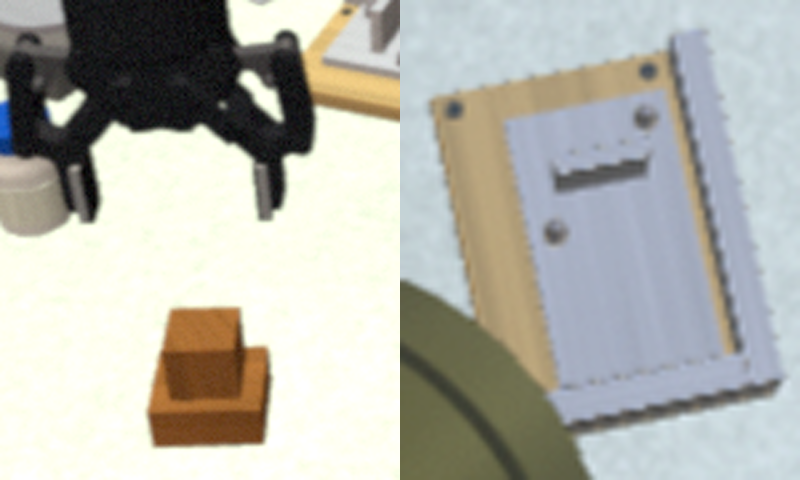

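The plate is seated with both pins standing through it, at crop points (645,117) and (555,232). The fingers straddle the foot. I'll check the foot's centre from the side view and then descend.

```bash
python3 - <<'E'
from m import *
import pickle; t,s=pickle.load(open('ft.pkl','rb'))
q=lambda U,V:(150+(U+.5)*.375-.5,200+(V+.5)*.375-.5)
for U,V in((172,309),(241,309),(243,348),(164,348)): print('neck',ray(s,*q(U,V),.07).round(4))
for U,V in((150,410),(267,408),(269,348)): print('plinth',ray(s,*q(U,V),.03).round(4))
E
python3 -m inch '[{"dx":2.3,"dy":-3.5,"dz":15,"yaw":-0.5,"grip":85},{"dx":0,"dy":0,"dz":22,"yaw":0,"grip":85},{"dx":0,"dy":0,"dz":0,"yaw":0,"grip":85},{"dx":0,"dy":0,"dz":0,"yaw":0,"grip":85},{"dx":0,"dy":0,"dz":0,"yaw":0,"grip":85}]'; python3 go.py 498 343.4 34 32.8
```

```text
neck [0.5223 0.3429 0.07  ]
neck [0.4888 0.3228 0.07  ]
neck [0.4687 0.346  0.07  ]
neck [0.5058 0.3682 0.07  ]
plinth [0.511  0.3816 0.03  ]
plinth [0.4558 0.3468 0.03  ]
plinth [0.4833 0.3096 0.03  ]
time_s: 11.93
tool_pos: [0.4985, 0.3442, 0.0761]
orientation: [0.478, 0.878, 0.0, 0.0]
ft_force: [-0.6, -0.3, 1.2]
finger_gap: 0.0848
t 11.93 p [498.5 344.2  76.1] head 32.89 tilt [ 0.001  0.001 -1.   ] yaw 0.09 dx -0.4 dy -0.9 dz 42.1 F [-0.6 -0.3  1.2] T [ 0.03 -0.04  0.02] gap 84.8 q7 -0.56
```

```bash
python3 -m inch '[{"dx":0,"dy":-0.9,"dz":14,"yaw":0,"grip":85},{"dx":0,"dy":0,"dz":14,"yaw":0,"grip":85},{"dx":0,"dy":0,"dz":13,"yaw":0,"grip":85},{"dx":0,"dy":0,"dz":0,"yaw":0,"grip":85},{"dx":0,"dy":0,"dz":0,"yaw":0,"grip":85},{"dx":0,"dy":0,"dz":0,"yaw":0,"grip":20},{"dx":0,"dy":0,"dz":0,"yaw":0,"grip":20},{"dx":0,"dy":0,"dz":0,"yaw":0,"grip":20},{"dx":0,"dy":0,"dz":0,"yaw":0,"grip":20},{"dx":0,"dy":0,"dz":0,"yaw":0,"grip":20},{"dx":0,"dy":0,"dz":0,"yaw":0,"grip":20},{"dx":0,"dy":0,"dz":0,"yaw":0,"grip":20}]'; python3 go.py 498 343.4 34 32.8
```

```text
time_s: 12.93
tool_pos: [0.4975, 0.3446, 0.035]
orientation: [0.477, 0.879, 0.001, 0.0]
ft_force: [-0.1, -0.1, 5.5]
finger_gap: 0.0381
t 12.93 p [497.5 344.6  35. ] head 32.98 tilt [ 0.002  0.001 -1.   ] yaw 0.18 dx -1.3 dy -0.2 dz 1.0 F [-0.1 -0.1  5.5] T [-0.17  0.11  0.03] gap 38.1 q7 -0.59
```

```bash
python3 -m inch '[{"dx":0,"dy":0,"dz":-10,"yaw":0,"grip":20},{"dx":0,"dy":0,"dz":-25,"yaw":0,"grip":20},{"dx":0,"dy":0,"dz":-30,"yaw":0,"grip":20},{"dx":0,"dy":0,"dz":-25,"yaw":0,"grip":20},{"dx":0,"dy":0,"dz":0,"yaw":5.2,"grip":20},{"dx":0,"dy":0,"dz":0,"yaw":5.2,"grip":20},{"dx":0,"dy":0,"dz":0,"yaw":5.2,"grip":20},{"dx":0,"dy":0,"dz":0,"yaw":5.2,"grip":20},{"dx":0,"dy":0,"dz":0,"yaw":0,"grip":20},{"dx":0,"dy":0,"dz":0,"yaw":0,"grip":20}]'; python3 go.py 551 -56 70 12.3
```

```text
time_s: 13.77
tool_pos: [0.4967, 0.344, 0.1244]
orientation: [0.627, 0.779, -0.0, 0.0]
ft_force: [-1.2, -0.1, -0.4]
finger_gap: 0.0379
t 13.77 p [496.7 344.  124.4] head 12.36 tilt [ 0. -0. -1.] yaw 0.06 dx -402.4 dy -32.1 dz 54.4 F [-1.2 -0.1 -0.4] T [ 0.04 -0.01  0.02] gap 37.9 q7 -0.81
```

```bash
python3 -m inch '[{"dx":-15,"dy":-1.2,"dz":0,"yaw":0,"grip":20},{"dx":-31,"dy":-2.5,"dz":0,"yaw":0,"grip":20},{"dx":-31,"dy":-2.5,"dz":0,"yaw":0,"grip":20},{"dx":-31,"dy":-2.5,"dz":0,"yaw":0,"grip":20},{"dx":-31,"dy":-2.5,"dz":0,"yaw":0,"grip":20},{"dx":-31,"dy":-2.5,"dz":0,"yaw":0,"grip":20},{"dx":-31,"dy":-2.5,"dz":0,"yaw":0,"grip":20},{"dx":-31,"dy":-2.5,"dz":0,"yaw":0,"grip":20},{"dx":-31,"dy":-2.5,"dz":0,"yaw":0,"grip":20},{"dx":-31,"dy":-2.5,"dz":0,"yaw":0,"grip":20},{"dx":-31,"dy":-2.5,"dz":0,"yaw":0,"grip":20},{"dx":-31,"dy":-2.5,"dz":0,"yaw":0,"grip":20},{"dx":-31,"dy":-2.5,"dz":0,"yaw":0,"grip":20},{"dx":-15,"dy":-1,"dz":0,"yaw":0,"grip":20},{"dx":0,"dy":0,"dz":0,"yaw":0,"grip":20},{"dx":0,"dy":0,"dz":0,"yaw":0,"grip":20},{"dx":0,"dy":0,"dz":0,"yaw":0,"grip":20}]'; python3 go.py 551 -56 70 12.3
```

```text
time_s: 15.18
tool_pos: [0.5501, -0.0546, 0.1241]
orientation: [0.627, 0.779, 0.0, -0.0]
ft_force: [-0.2, 0.6, -1.0]
finger_gap: 0.0378
t 15.18 p [550.1 -54.6 124.1] head 12.34 tilt [-0.     0.001 -1.   ] yaw 0.04 dx -1.6 dy 0.5 dz 54.1 F [-0.2  0.6 -1. ] T [ 0.02 -0.03 -0.01] gap 37.8 q7 -0.13
```

```bash
python3 -m inch '[{"dx":-0.8,"dy":0.5,"dz":12,"yaw":0,"grip":20},{"dx":0,"dy":0,"dz":12,"yaw":0,"grip":20},{"dx":0,"dy":0,"dz":12,"yaw":0,"grip":20},{"dx":0,"dy":0,"dz":8,"yaw":0,"grip":20},{"dx":0,"dy":0,"dz":0,"yaw":0,"grip":20},{"dx":0,"dy":0,"dz":0,"yaw":0,"grip":20},{"dx":0,"dy":0,"dz":0,"yaw":0,"grip":20}]'; python3 go.py 551 -56 58 12.3
python3 - <<'E'
from m import *
s=cam('side');t=cam('top')
a=cv2.resize(cv2.convertScaleAbs(s['color'][140:260,250:380],alpha=1.8),(520,480),interpolation=2)
b=cv2.resize(cv2.convertScaleAbs(t['color'][180:276,300:356],alpha=1.8),(280,480),interpolation=2)
cv2.imwrite('pics/hf.png',np.hstack([a,b]))
E
```

```text
time_s: 15.77
tool_pos: [0.5513, -0.0557, 0.0803]
orientation: [0.628, 0.779, 0.0, 0.0]
ft_force: [0.9, -0.1, 0.0]
finger_gap: 0.0378
t 15.77 p [551.3 -55.7  80.3] head 12.25 tilt [ 0.001  0.    -1.   ] yaw -0.05 dx -0.2 dy -0.3 dz 22.3 F [ 0.9 -0.1  0. ] T [0.05 0.01 0.01] gap 37.8 q7 -0.17
```

View pics/hf.png

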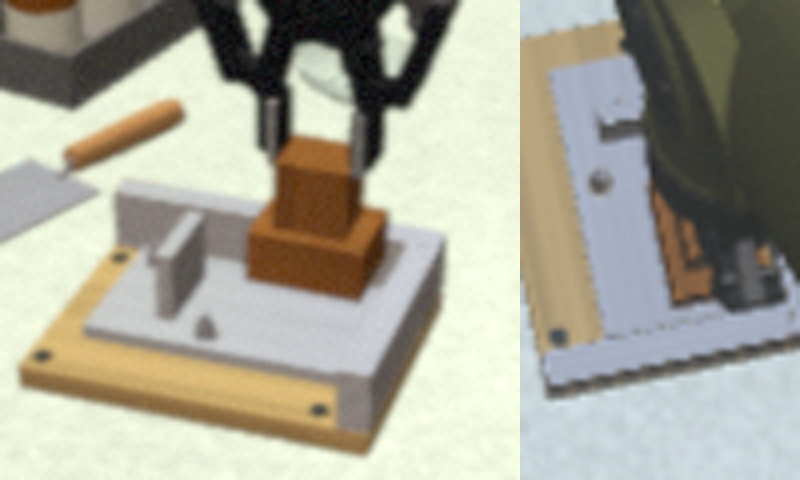

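The foot hangs upright and aligned inside the fences, with a gap to both; its plinth is at crop (315,255). Lowering it onto the plate.

```bash
python3 -m inch '[{"dx":0,"dy":0,"dz":7,"yaw":0,"grip":20},{"dx":0,"dy":0,"dz":6,"yaw":0,"grip":20},{"dx":0,"dy":0,"dz":4,"yaw":0,"grip":20},{"dx":0,"dy":0,"dz":3,"yaw":0,"grip":20},{"dx":0,"dy":0,"dz":1,"yaw":0,"grip":20},{"dx":0,"dy":0,"dz":0,"yaw":0,"grip":20},{"dx":0,"dy":0,"dz":0,"yaw":0,"grip":20},{"dx":0,"dy":0,"dz":0,"yaw":0,"grip":20}]'; python3 go.py 551 -56 58 12.3
```

```text
time_s: 16.53
tool_pos: [0.5511, -0.0564, 0.0592]
orientation: [0.628, 0.778, 0.0, 0.0]
ft_force: [-0.6, -0.9, -1.4]
finger_gap: 0.0379
t 16.53 p [551.1 -56.4  59.2] head 12.19 tilt [ 0. -0. -1.] yaw -0.11 dx 0.4 dy -0.0 dz 1.2 F [-0.6 -0.9 -1.4] T [0.01 0.01 0.03] gap 37.9 q7 -0.19
```

```bash
python3 -m inch '[{"dx":0,"dy":0,"dz":1.2,"yaw":0,"grip":20},{"dx":0,"dy":0,"dz":0,"yaw":0,"grip":20},{"dx":0,"dy":0,"dz":0,"yaw":0,"grip":20}]'; python3 go.py 551 -56 58 12.3;  python3 -m inch '[{"dx":0,"dy":0,"dz":0.5,"yaw":0,"grip":20},{"dx":0,"dy":0,"dz":0,"yaw":0,"grip":20},{"dx":0,"dy":0,"dz":0,"yaw":0,"grip":20}]'; python3 go.py 544.5 -66.1 58 12.3
```

```text
time_s: 16.78
tool_pos: [0.5513, -0.0563, 0.0581]
orientation: [0.628, 0.778, 0.0, 0.0]
ft_force: [0.6, -0.3, 1.0]
finger_gap: 0.0378
t 16.78 p [551.3 -56.3  58.1] head 12.19 tilt [ 0.001 -0.    -1.   ] yaw -0.11 dx 0.4 dy -0.2 dz 0.1 F [ 0.6 -0.3  1. ] T [ 0.05 -0.03  0.01] gap 37.8 q7 -0.2
time_s: 17.03
tool_pos: [0.5514, -0.0563, 0.058]
orientation: [0.628, 0.778, 0.0, 0.001]
ft_force: [-0.4, 1.1, 5.4]
finger_gap: 0.0379
t 17.03 p [551.4 -56.3  58. ] head 12.19 tilt [ 0.001 -0.    -1.   ] yaw -0.11 dx -8.1 dy -8.9 dz -0.0 F [-0.4  1.1  5.4] T [-0.01  0.3  -0.  ] gap 37.9 q7 -0.2
```

The foot is standing on the plate (about 5 N). Now sliding towards the long fence, which is tool -x.

```bash
python3 -m inch '[{"dx":-2,"dy":-2,"dz":0,"yaw":0,"grip":20},{"dx":-2,"dy":-2,"dz":0,"yaw":0,"grip":20},{"dx":-2,"dy":-2,"dz":0,"yaw":0,"grip":20},{"dx":0,"dy":0,"dz":0,"yaw":0,"grip":20},{"dx":0,"dy":0,"dz":0,"yaw":0,"grip":20}]'; python3 go.py 544.5 -66.1 58 12.3;  python3 -m inch '[{"dx":-1,"dy":0,"dz":0,"yaw":0,"grip":20},{"dx":-0.7,"dy":0,"dz":0,"yaw":0,"grip":20},{"dx":0,"dy":0,"dz":0,"yaw":0,"grip":20},{"dx":0,"dy":0,"dz":0,"yaw":0,"grip":20}]'; python3 go.py 544.5 -66.1 58 12.3
```

```text
time_s: 17.45
tool_pos: [0.5475, -0.063, 0.0581]
orientation: [0.628, 0.778, 0.001, 0.001]
ft_force: [1.9, 2.3, 6.6]
finger_gap: 0.0377
t 17.45 p [547.5 -63.   58.1] head 12.2 tilt [ 0.003  0.001 -1.   ] yaw -0.1 dx -2.4 dy -3.6 dz 0.1 F [1.9 2.3 6.6] T [ 0.6  -0.47  0.  ] gap 37.7 q7 -0.19
time_s: 17.78
tool_pos: [0.5478, -0.0637, 0.0582]
orientation: [0.628, 0.778, 0.001, 0.0]
ft_force: [1.6, 5.0, 7.1]
finger_gap: 0.0378
t 17.78 p [547.8 -63.7  58.2] head 12.23 tilt [ 0.002  0.002 -1.   ] yaw -0.07 dx -1.6 dy -3.7 dz 0.2 F [1.6 5.  7.1] T [ 1.17 -0.15 -0.07] gap 37.8 q7 -0.18
```

```bash
python3 -m inch '[{"dx":-0.7,"dy":-1,"dz":0,"yaw":0,"grip":20},{"dx":0,"dy":-1,"dz":0,"yaw":0,"grip":20},{"dx":0,"dy":-1,"dz":0,"yaw":0,"grip":20},{"dx":0,"dy":0,"dz":0,"yaw":0,"grip":20},{"dx":0,"dy":0,"dz":0,"yaw":0,"grip":20}]'; python3 go.py 544.5 -66.1 58 12.3;  python3 -m inch '[{"dx":0,"dy":-1,"dz":0,"yaw":0,"grip":20},{"dx":0,"dy":0,"dz":0,"yaw":0,"grip":20},{"dx":0,"dy":0,"dz":0,"yaw":0,"grip":20}]'; python3 go.py 544.5 -66.1 58 12.3
```

```text
time_s: 18.2
tool_pos: [0.5452, -0.0662, 0.058]
orientation: [0.628, 0.778, 0.001, 0.001]
ft_force: [2.5, 3.4, 6.4]
finger_gap: 0.0382
t 18.2 p [545.2 -66.2  58. ] head 12.19 tilt [ 0.003  0.    -1.   ] yaw -0.11 dx 0.3 dy -0.7 dz 0.0 F [2.5 3.4 6.4] T [ 0.45 -0.68 -0.03] gap 38.2 q7 -0.18
time_s: 18.45
tool_pos: [0.5449, -0.0663, 0.0581]
orientation: [0.628, 0.778, 0.002, 0.001]
ft_force: [4.2, 2.7, 4.1]
finger_gap: 0.0383
t 18.45 p [544.9 -66.3  58.1] head 12.2 tilt [ 0.004  0.001 -1.   ] yaw -0.1 dx 0.3 dy -0.4 dz 0.1 F [4.2 2.7 4.1] T [ 0.53 -1.16  0.  ] gap 38.3 q7 -0.18
```

```bash
python3 -m inch '[{"dx":-1,"dy":-0.5,"dz":0,"yaw":0,"grip":20},{"dx":-1,"dy":-0.5,"dz":0,"yaw":0,"grip":20},{"dx":0,"dy":0,"dz":0,"yaw":0,"grip":20},{"dx":0,"dy":0,"dz":0,"yaw":0,"grip":20},{"dx":0,"dy":0,"dz":0,"yaw":0,"grip":20}]'; python3 go.py 544.5 -66.1 58 12.3;  python3 -m inch '[{"dx":-1,"dy":-0.5,"dz":0,"yaw":0,"grip":20},{"dx":0,"dy":0,"dz":0,"yaw":0,"grip":20},{"dx":0,"dy":0,"dz":0,"yaw":0,"grip":20}]'; python3 go.py 544.5 -66.1 58 12.3
```

```text
time_s: 18.87
tool_pos: [0.5449, -0.0667, 0.0582]
orientation: [0.627, 0.779, 0.003, 0.001]
ft_force: [5.5, 7.5, 4.4]
finger_gap: 0.0381
t 18.87 p [544.9 -66.7  58.2] head 12.29 tilt [ 0.005  0.003 -1.   ] yaw -0.01 dx 0.6 dy -0.3 dz 0.2 F [5.5 7.5 4.4] T [ 1.51 -1.29  0.07] gap 38.1 q7 -0.18
time_s: 19.12
tool_pos: [0.5449, -0.0668, 0.0583]
orientation: [0.627, 0.779, 0.003, 0.001]
ft_force: [6.2, 8.1, 3.2]
finger_gap: 0.0379
t 19.12 p [544.9 -66.8  58.3] head 12.32 tilt [ 0.006  0.004 -1.   ] yaw 0.02 dx 0.8 dy -0.2 dz 0.3 F [6.2 8.1 3.2] T [ 1.92 -1.37  0.06] gap 37.9 q7 -0.17
```

Both fences are now pushing back (about 8 N along jig x, about 7 N along jig y) and the position has stalled at home. A little more push, hold for half a second, then a final look.

```bash
python3 -m inch '[{"dx":-0.7,"dy":-0.5,"dz":0.3,"yaw":0,"grip":20},{"dx":0,"dy":0,"dz":0,"yaw":0,"grip":20},{"dx":0,"dy":0,"dz":0,"yaw":0,"grip":20},{"dx":0,"dy":0,"dz":0,"yaw":0,"grip":20},{"dx":0,"dy":0,"dz":0,"yaw":0,"grip":20},{"dx":0,"dy":0,"dz":0,"yaw":0,"grip":20},{"dx":0,"dy":0,"dz":0,"yaw":0,"grip":20}]'; python3 go.py 544.5 -66.1 58 12.3
python3 - <<'E'
from m import *
s=cam('side');t=cam('top'); cv2.imwrite('pics/endside.png',s['color'])
a=cv2.resize(cv2.convertScaleAbs(s['color'][140:260,250:380],alpha=1.8),(520,480),interpolation=2)
b=cv2.resize(cv2.convertScaleAbs(t['color'][180:276,300:356],alpha=1.8),(280,480),interpolation=2)
cv2.imwrite('pics/end.png',np.hstack([a,b]))
E
```

```text
time_s: 19.7
tool_pos: [0.5449, -0.0668, 0.0583]
orientation: [0.627, 0.779, 0.004, 0.001]
ft_force: [5.2, 9.6, 4.8]
finger_gap: 0.0378
t 19.7 p [544.9 -66.8  58.3] head 12.35 tilt [ 0.006  0.005 -1.   ] yaw 0.05 dx 0.8 dy -0.3 dz 0.3 F [5.2 9.6 4.8] T [ 2.31 -1.42  0.05] gap 37.8 q7 -0.17
```

View pics/end.png

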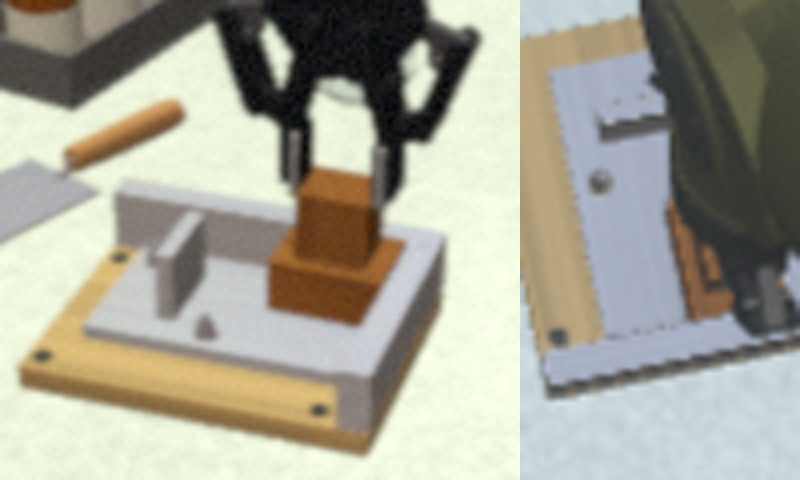

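The foot stands upright in the corner against both fences, and the plate lies flat with pin B showing through it. Position and forces are steady, so I'm handing in.

```bash
python3 -c "
from workcell import env
print(env.hand_in()); s=env.get_state(); print(s['tool_pos'],s['ft_force'],s['finger_gap'])"
```

```text
the job is handed in; nothing more can be done
None
the job is handed in; nothing more can be done
```

The job is done and handed in at about 20 s of the 58 s limit; the hand-in gives no verdict. I lowered the mounting plate over both pins onto the bed and let go. Then I stood the foot on its bare end, slid it into the corner, and finished still holding it there.

**Plate:** it went down with no contact force, and the top view afterwards showed both pins standing through it. The last picture shows it still flat, but only one pin is in view because the arm hides the other.

**Foot:** the gripper had stalled within about 1 mm of the calculated home position and 0.1° of the jig's angle, leaning under 0.01 rad. The wrist read about 7 N push along jig x, 8 N along jig y and 5 N downward. These are wrist totals, and part of each may be friction on the plate. I had no separate reading for each fence.

**Disagreements:**
- **Finger opening:** it reads about 2 mm less than the true part widths (7.6 mm on the 10 mm tab, 38 mm on the 40 mm neck). I took this as a gauge offset.
- **Camera views:** the top and side views differed by 2–4 mm for pin B. I aligned hole to pin within each view instead of relying on absolute positions.
- **Bystanders:** I didn't measure them at the end. The moves kept clear of them, and those in view looked undisturbed.

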